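# Snap the retaining clip onto the roller axle

## Robot

A 6-joint arm with a two-finger parallel gripper is mounted at the origin on a cart in front of the work surface, level with it; the furniture and walls round the work are solid. World frame = base frame: x ahead of the robot, y to its left, z up, the work surface at z = 0. Lengths are in mm, angles in degrees, forces in N, time in s.
With the tool pointing down it reaches from about 275 to 850 mm from the base axis. Payload 5.2 kg.
Tool frame: the origin (TCP) lies at the very end of the fingers, on their centre line; the grasp point (between the pads) lies 19 mm behind it; z points along the fingers, x is the direction in which the jaws open and shut, and the axes are right-handed (so a half turn about z gives the same grasp; the last joint's range is limited). The gripper opens to 85 mm and grips with 20 to 120 N. Pads are 22 mm wide; open, the fingers measure 114 mm over their backs; the gripper's body (76 mm by 85 mm) begins 54 mm behind the grasp point. The pads swing forward as they close: fully open they stand 13 mm farther back than shut.
Start: joints at [-83.927, 14.817, 87.949, -0, 77.235, -11.62], TCP at [167.175, -523.983, 231.31] pointing down, gripper open.
Joint ranges: [-179.93, 179.93], [-52.35, 119.4], [10.71, 147.94], [-69.91, 249.91], [12.55, 155.21], [-178.61, 178.61]. Speed limits (degrees/s): [147.25, 147.25, 180, 180, 180, 180].

## Interface

Orientations are given as [roll, pitch, yaw] about the fixed x, y, z axes, in that order (R = Rz(yaw) Ry(pitch) Rx(roll)).
In Python, from cell import bot gives the robot as it stands.
- The arm moves only by the tool apply_moves, never from a script. Its argument "moves" is a list of rows, each a list of 4 numbers: the shift along the tool's x, y, z in mm, then the turn about the tool's z in rad. In form: [[tx, ty, tz, roll], ...]. A call has 1 to 10 rows; each row shifts and turns the commanded pose from where the row before left it, along the tool's axes as they then stand; what a row does not reach is not made up. A row lasts 1/12 s, in which the tool goes at most 41.7 mm and 7.16 degrees, less where a joint would pass 70% of its speed; a pose out of reach is approached as far as the arm can. A call is refused whole if a number of a shift passes 41.7 or a number of a turn 0.125, either way. A call with a gripper value outside its range is refused whole. "claw" is the closure, from 0 (fully open) to 1 (shut), set as the call begins (left out, the last holds). The fingers move at their own pace and stop on an object; "newtons" is the grip in N (left out, the last holds). Time passes only in rows, so rows that do not move let the fingers close. It gives the time, the measured TCP pose, the force and the opening at its end, in the units of the state.
- bot.read_state(): the state, without advancing time (a new reading comes with each control period).
- bot.capture(name): name is "scene" or "top" or "wrist"; returns the picture (384x512x3 uint8, red, green, blue); there is no depth.
- bot.camera_info(name): a dict with "mtx" (3x3 intrinsics, pixels), "R" (3x3) and "t" (3): a world point X has camera coordinates R X + t. Camera axes: x right, y down, z forward; pixel columns grow to the right and rows downward; lengths in mm; the calibration is good to about 2 mm. A picture is of the moment at which its call begins: read the wrist's pose just before it. camera_info takes no time and is no camera call; for the wrist camera it gives the pose at the moment of the call.
- bot.sign_off(): hands the job in, once; it reports no verdict.
The state is a dict: "time": time; "joints": joint angles; "joint_velocities": joint speeds; "joint_efforts": joint torques, N m; "tcp_pos": TCP position; "tool_rot": TCP orientation; "wrist_force": force on the tool from outside, world axes, zero at the start; "ft_torque": the same for the moment, N m; "grip_width": opening from 0.0 (shut) to 1.0 (fully open).
Only numpy, scipy, OpenCV 4.12 (cv2) and the standard library are available. Lean on these libraries where they do the work, as an engineer would, in place of code of your own. Each camera call takes 0.05 s, during which the arm holds its last target.

## Task

The orange roller has crept out along its axle over the clip groove. First slide the roller back fully home against its bracket; only then take the red-tabbed spring clip out of the wooden block, set it astride the axle from above, feel along the steel for the groove, press the clip down into it until it snaps fully home, and let go. Never force the clip where the axle is not grooved or lean on it hard (never push with more than about 20 N, and do not overspread its legs), and leave the carton, tape measure, pliers and spool alone.

Things in the scene. Friction and masses are not known exactly. Their poses are not given: they have to be found in the camera images.
- bracket: Fixed blue bearing bracket. Origin: on the worktop under the outer face of its upright cheek; x level, outward along the axle, y across it, z up. Cheek 10 mm thick (x -10..0), 56 wide, 88 high; foot plate behind it, x -66..-4, 84 wide. A brass washer lies on the cheek (x 0..2). The roller and a bright 30 mm steel axle stand out along x, axis 70 mm above the worktop.
- axle_root (a point): Point on the axle's axis at the cheek's outer face, axes as the bracket. The axle's reach differs every time and no reading tells it: the middle of its groove lies 40 to 60 mm out along x, the free end 26 mm beyond that. Groove 7.2 mm wide, root diameter 20 mm (5 mm deep all round), darker steel. The axle is held stiffly, so it does not slide, and is oiled (friction about 0.15).
- roller (a joint): How far (m) the orange roller has slid out along the axle; 0 = home on the brass washer, at most 0.036. Roller 48 mm diameter, 30 mm wide: it spans 2 to 32 mm from the cheek plus this value; top 94 mm above the worktop. Push its outer face (between 15 and 22 mm radius) or pinch it across its width. It slides with about 2 N, stays where left, and covers all or most of the groove at first.
- clip: Spring clip in the wooden block, mouth down, red tab on top, 50 g. Origin: centre of its bore, on the axle's axis when seated; x = bore axis (thickness), y across, z up; both sides alike. Steel bridge 5.6 mm thick, 40 wide, 10 to 18 mm above origin. Two sprung legs, 38 mm over all, end in lips (6 mm round bars, 5.6 mm long in x), centres 8.5 mm either side of the origin and 9 mm below it.
- clip_tab (a point): Where to grip the clip: middle of the red tab, 54 mm above the clip's origin, axes as the clip. Tab 10 mm thick (x), 28 mm wide (y), from 36 mm below to 14 mm above this point. Lips resting on plain axle: clip origin about 25 mm above the axle's axis; lips on the groove's root: about 19 mm; seated: 0. Snapping in takes about 5 to 8 N; on plain axle it only spreads.
- leg_l (a joint): Outward spread (rad) of the clip's leg at +y; 0 relaxed, about 0.02 when seated, about 0.2 while it snaps over the groove root; beyond 0.3 the clip is bent. Sprung, 1 N m per rad (about 2.2 N per mm at the lip).
- leg_r (a joint): The same for the leg at -y.
- clip_block: Fixed wooden block, 44 (x) x 70 (y) x 30 mm high, with one slot along its y, 7 mm wide and 46 mm long, floor 8 mm above the worktop, in which the clip stands. Origin: centre of the underside.
- small_carton: Small brown cardboard carton, 72x109x63 mm, bystander; origin at the centre of its underside.
- tape_measure: Yellow tape measure, 64x94x37 mm, bystander; origin at the centre of its underside.
- pliers: Pliers with red handles, 68x176x16 mm, lying flat, bystander; origin at the centre of the underside.
- solder_spool: Small grey spool, 48 mm across, 34 mm high, bystander; origin at the centre of its underside.

How it is judged (in metres and radians):
On the way, in this order (a step that is already met when the one before it is completed fails the run):
1. the roller is home against the bracket while the clip still stands in its block (value of joint roller below 0.0025 m and z of clip in the frame of clip_block below 0.03 m), for 0.2 s.
2. the clip is seated in the axle's groove, the roller still home (x of clip in the frame of bracket between 0.037 and 0.063 m and y of clip in the frame of bracket between -0.0025 and 0.0025 m and z of clip in the frame of bracket between 0.0675 and 0.0725 m and angle between the x axis of clip and the x axis of bracket, either way round below 0.15 rad and value of joint each of leg_l, leg_r below 0.11 rad and value of joint roller below 0.0025 m), for 0.2 s.
At the end, for the whole second after the job is handed in: The roller is home (within 2.5 mm) and the clip sits in the groove: its bore centre within 2.5 mm of the axle's axis, 37 to 63 mm out from the cheek, square to the axle within 0.15 rad, both legs closed round the root (spread under 0.11 rad), at rest and released (all of step 2 and linear speed of clip below 0.02 m/s); the robot touches nothing.
It fails at once if the clip's contacts with axle, roller and bracket add up to more than 30 N (its own squeeze of up to about 20 N while it snaps in counts too) (contact force between clip and bracket above 30 N).
It fails at once if a leg of the clip is overspread (more than 0.3 rad) (value of joint any of leg_l, leg_r above 0.3 rad).
It fails at once if the carton, tape measure, pliers or spool is moved more than 30 mm (distance of any of small_carton, tape_measure, pliers, solder_spool from where it was at the start of the episode above 0.03 m).
It also fails if it takes over 72 s, if anything falls off the work surface, if the arm or the gripper's body presses on something with over 40 N, if the wrist force passes 120 N, or if a joint passes its speed limit or range.

## Working session

There is one attempt and no reset: what is moved stays moved. The work goes in short steps, Python scripts to look and compute and a tool call to move; the robot and the scene stay as the last step left them, time stands still between calls to the robot, and variables do not carry over. Pictures are saved under pics/ and viewed, and the job is handed in when it is done.

Besides the shell and the picture viewer there is one more tool, called after "Emit:" by a JSON object that holds its "api" and its "payload". apply_moves: Moves the arm, as the interface text tells. Its arguments: {"type":"object","properties":{"moves":{"type":"array","items":{"type":"array","items":{"type":"number"}}},"claw":{"type":"number"},"newtons":{"type":"number"}},"required":["moves"]}

```bash
mkdir -p pics; ls
python3 - <<'E'
from cell import bot
import cv2
print(bot.read_state())
for n in ["scene","top","wrist"]:
    ci=bot.camera_info(n); print(n,ci)
    cv2.imwrite(f"pics/{n}0.png",bot.capture(n)[:,:,::-1])
E
```

```text
pics
{'time': 0.0, 'joints': array([-8.39254594e+01,  1.48580908e+01,  8.80119024e+01, -5.45337778e-04,
        7.72351737e+01, -1.16194656e+01]), 'joint_velocities': array([ 0.0864685 ,  0.01710837,  0.01045238,  0.1243024 , -0.06387866,
       -0.02589932]), 'joint_efforts': array([-1.51870492e-03, -4.46035659e+01, -2.90574342e+01, -3.87701875e-04,
        1.18045101e-02, -5.49735958e-06]), 'tcp_pos': array([ 167.12552086, -523.42887915,  230.47990112]), 'tool_rot': array([-1.79979339e+02,  1.03118801e-01, -7.23058542e+01]), 'wrist_force': array([-0.17288032, -0.09424189,  0.40033119]), 'ft_torque': array([ 0.00078428, -0.03524715, -0.0036955 ]), 'grip_width': 0.9934904120569212}
scene {'mtx': array([[453.7609956 ,   0.        , 255.42558017],
       [  0.        , 453.7609956 , 185.05949048],
       [  0.        ,   0.        ,   1.        ]]), 'R': array([[-0.54127507, -0.84084449,  0.00135976],
       [-0.35498474,  0.22704704, -0.90688228],
       [ 0.76223824, -0.49135546, -0.42138186]]), 't': array([346.11730501, 238.15524316, 997.08053206])}
top {'mtx': array([[394.80021226,   0.        , 259.33214949],
       [  0.        , 394.80021226, 188.72688643],
       [  0.        ,   0.        ,   1.        ]]), 'R': array([[-0.02286409, -0.99967531, -0.01124765],
       [-0.9954697 ,  0.0238036 , -0.09205144],
       [ 0.09228928,  0.00909202, -0.99569073]]), 't': array([  69.83297775,  536.59370867, 1098.59955399])}
wrist {'mtx': array([[321.74308015,   0.        , 254.39059902],
       [  0.        , 321.74308015, 188.38837127],
       [  0.        ,   0.        ,   1.        ]]), 'R': array([[ 0.3027128 , -0.95308077, -0.00141245],
       [-0.91076161, -0.28970768,  0.29424946],
       [-0.2808527 , -0.08778667, -0.95572761]]), 't': array([-549.31311689,  -37.14749762,  379.87656752])}
```

View pics/scene0.png

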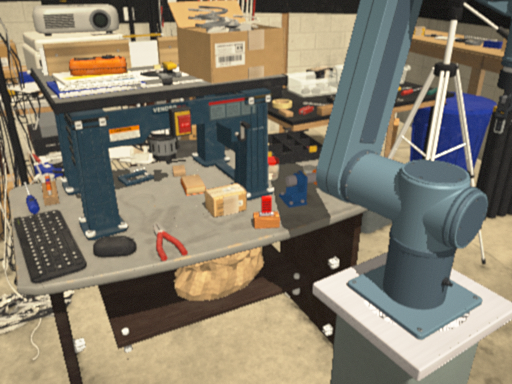

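View pics/top0.png

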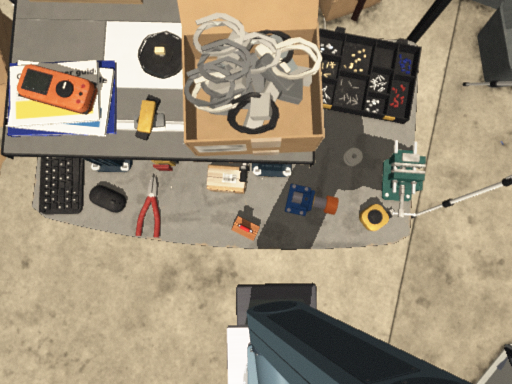

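View pics/wrist0.png

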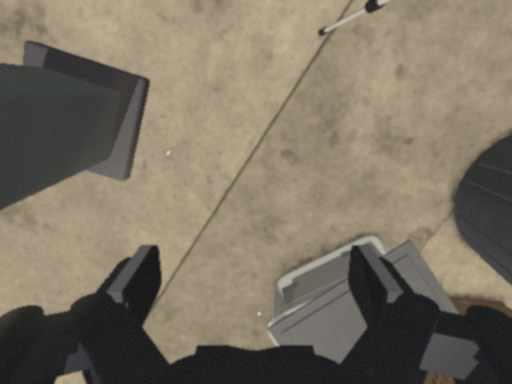

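```bash
cat > h.py <<'E'
import numpy as np, cv2
from cell import bot
def ray(ci,uv):
    d=ci["R"].T@np.linalg.solve(ci["mtx"],np.array([uv[0],uv[1],1.0])); o=-ci["R"].T@ci["t"]; return o,d
def onz(ci,uv,z):
    o,d=ray(ci,uv); return o+d*(z-o[2])/d[2]
def proj(ci,X):
    c=ci["mtx"]@(ci["R"]@np.asarray(X,float)+ci["t"]); return c[:2]/c[2]
E
python3 - <<'E'
from h import *
ci=bot.camera_info("top")
for n,uv,z in [("brk",(300,200),0),("roller",(331,205),94),("block",(246,228),30),("tab",(247,227),95),("tape",(375,217),37)]:
    print(n,onz(ci,uv,z).round())
im=cv2.imread("pics/top0.png")[170:250,200:400]; cv2.imwrite("pics/topc.png",cv2.resize(im,None,fx=4,fy=4,interpolation=2))
im=cv2.imread("pics/scene0.png")[150:250,170:330]; cv2.imwrite("pics/scc.png",cv2.resize(im,None,fx=5,fy=5,interpolation=2))
E
```

```text
brk [505. -60.   0.]
roller [ 484. -133.   94.]
block [428.  97.  30.]
tab [431.  92.  95.]
tape [ 450. -264.   37.]
```

View pics/topc.png

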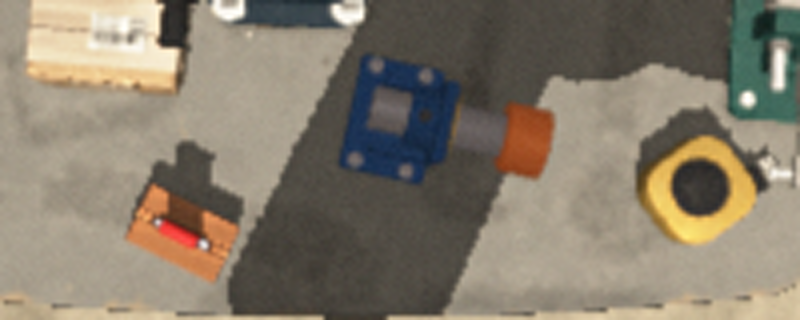

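View pics/scc.png

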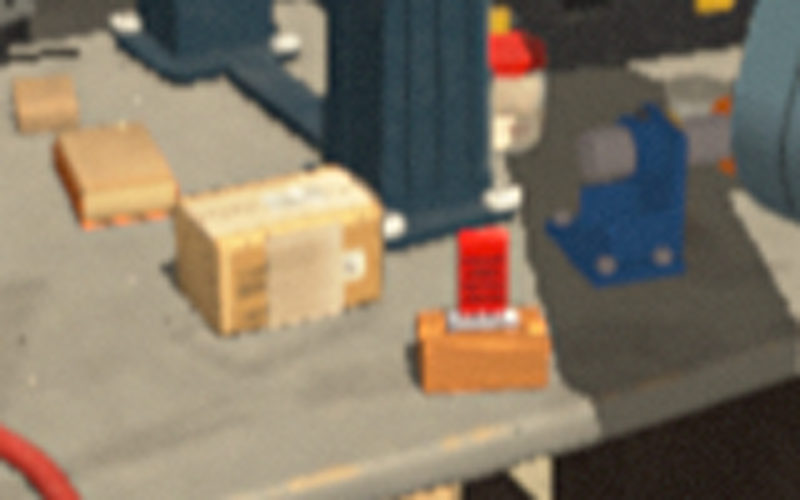

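Run:
```python
from h import *
a=bot.camera_info("top");b=bot.camera_info("scene")
P=lambda c:c["mtx"]@np.c_[c["R"],c["t"]]
def tri(u,v):
    X=cv2.triangulatePoints(P(a),P(b),np.array(u,float).reshape(2,1),np.array(v,float).reshape(2,1)); return (X[:3]/X[3]).ravel()
for v in [(285,78),(290,78),(32,72),(80,103)]:
  print(v,tri((312,162) if v[0]>200 else (2,155),v).round())
for z in (250,300,350): print(z,onz(a,(300,162),z).round())
hsv=cv2.cvtColor(cv2.imread("pics/top0.png"),cv2.COLOR_BGR2HSV)
m=cv2.inRange(hsv,(3,150,80),(14,255,255)); m[:190]=0;m[240:]=0;m[:,:315]=0;m[:,345:]=0
ys,xs=np.nonzero(m);print(xs.min(),xs.max(),ys.min(),ys.max(),xs.mean(),ys.mean())
```

```text
(285, 78) [559. -50. 368.]
(290, 78) [554. -56. 368.]
(32, 72) [591. 573. 428.]
(80, 103) [573. 532. 385.]
250 [576. -39. 250.]
300 [568. -34. 300.]
350 [560. -29. 350.]
324 337 196 213 330.85185185185185 204.74074074074073
```

Emit:
{"api": "apply_moves", "payload": {"moves": [[-25.6, -35.8, 0, 0], [-25.6, -35.8, 0, 0], [-25.6, -35.8, 0, 0], [-25.6, -35.8, 0, 0], [-25.6, -35.8, 0, 0], [-25.6, -35.8, 0, 0], [-25.6, -35.8, 0, 0], [-25.6, -35.8, 0, 0], [-25.6, -35.8, 0, 0], [-25.6, -35.8, 0, 0]]}}

```text
time: 0.98
tcp_pos: [417.1, -188.1, 231.3]
tool_rot: [-180.0, -0.0, -72.3]
wrist_force: [1.5, -0.3, 0.3]
grip_width: 0.999
```

Emit:
{"api": "apply_moves", "payload": {"moves": [[0, 0, 0, 0.12], [0, 0, 0, 0.12], [0, 0, 0, 0.12], [0, 0, 0, 0.12], [0, 0, 0, 0], [0, 0, 0, 0]], "claw": 1}}

```text
time: 1.48
tcp_pos: [416.3, -189.9, 231.1]
tool_rot: [180.0, 0.0, -99.6]
wrist_force: [-0.4, -0.2, -1.0]
grip_width: 0.141
```

Run:
```python
from h import *
s=bot.read_state();print(s["tcp_pos"],s["tool_rot"],s["joints"],s["time"],s["grip_width"],s["wrist_force"])
np.save("w1.npy",bot.camera_info("wrist"),allow_pickle=True)
im=bot.capture("wrist")[:,:,::-1];cv2.imwrite("pics/w1.png",im)
```

```text
[ 416.2998615  -189.93154746  231.14204584] [ 1.79977996e+02  1.14947040e-02 -9.95948690e+01] [-3.85368525e+01  5.19505283e+00  9.98314438e+01 -6.09978692e-04
  7.49983220e+01  6.10581724e+01] 1.4833 0.14097393848846945 [-0.36802318 -0.2127835  -0.99989849]
```

View pics/w1.png

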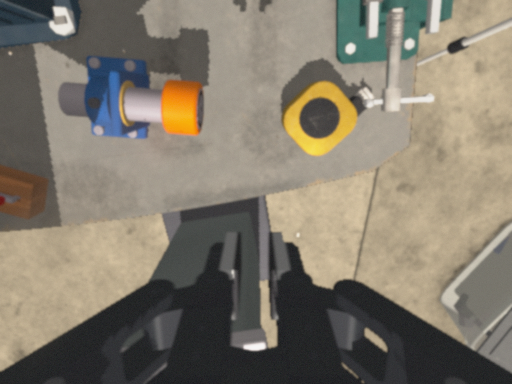

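Run:
```python
from h import *
im=cv2.imread("pics/w1.png")
cv2.imwrite("pics/w1c.png",cv2.resize(im[45:150,50:220],None,fx=4.7,fy=4.7,interpolation=2))
ci=np.load("w1.npy",allow_pickle=True).item()
hsv=cv2.cvtColor(im,cv2.COLOR_BGR2HSV)
m=cv2.inRange(hsv,(3,150,80),(16,255,255)); m[:60]=0;m[150:]=0;m[:,:150]=0;m[:,230:]=0
c=max(cv2.findContours(m,0,2)[0],key=cv2.contourArea);print(cv2.boundingRect(c),cv2.minAreaRect(c))
for u in (140,150,165,172,180,190,200):
    col=np.nonzero(m[:,u])[0]; print(u, (col.min(),col.max()) if len(col) else None)
for u in (140,150,156): print(u,hsv[78:132,u].tolist())
```

```text
(162, 80, 40, 55) ((180.65811157226562, 107.10037231445312), (38.77204132080078, 53.337684631347656), 2.6630005836486816)
140 None
150 None
165 (np.int64(84), np.int64(129))
172 (np.int64(80), np.int64(133))
180 (np.int64(81), np.int64(133))
190 (np.int64(81), np.int64(134))
200 (np.int64(84), np.int64(87))
140 [[109, 115, 80], [107, 123, 79], [110, 116, 79], [110, 118, 78], [109, 118, 78], [110, 111, 83], [110, 116, 81], [108, 116, 81], [111, 100, 79], [115, 56, 87], [140, 16, 94], [170, 15, 101], [0, 17, 104], [0, 16, 113], [177, 19, 119], [177, 18, 127], [177, 19, 134], [0, 18, 144], [168, 21, 155], [175, 19, 161], [174, 16, 164], [173, 19, 175], [175, 18, 181], [178, 18, 185], [175, 18, 189], [174, 20, 195], [171, 18, 197], [172, 19, 200], [172, 19, 205], [174, 19, 212], [176, 17, 216], [175, 13, 217], [172, 13, 220], [175, 13, 222], [177, 11, 223], [173, 14, 223], [173, 15, 222], [171, 16, 218], [174, 17, 215], [176, 17, 214], [174, 20, 207], [174, 20, 196], [170, 14, 169], [135, 24, 129], [118, 47, 98], [117, 77, 93], [115, 78, 91], [117, 72, 92], [116, 73, 94], [114, 91, 104],
[... 1042 characters left out ...]
], [14, 43, 124], [18, 36, 119], [12, 24, 108], [4, 17, 104], [176, 20, 103], [175, 14, 108], [176, 18, 116], [177, 19, 122], [175, 21, 133], [171, 18, 139], [177, 17, 146], [173, 19, 157], [174, 22, 165], [175, 19, 172], [175, 19, 175], [178, 17, 181], [174, 20, 188], [178, 17, 191], [174, 18, 194], [174, 18, 200], [0, 17, 207], [176, 17, 213], [176, 19, 216], [176, 16, 218], [176, 16, 219], [173, 14, 221], [177, 11, 224], [0, 12, 226], [178, 14, 224], [178, 14, 222], [176, 16, 219], [176, 20, 216], [178, 20, 213], [176, 21, 204], [2, 23, 190], [5, 28, 175], [10, 36, 162], [14, 40, 154], [13, 40, 152], [13, 42, 153], [13, 42, 153], [13, 40, 154], [13, 38, 154], [14, 40, 159], [14, 42, 159]]
```

View pics/w1c.png

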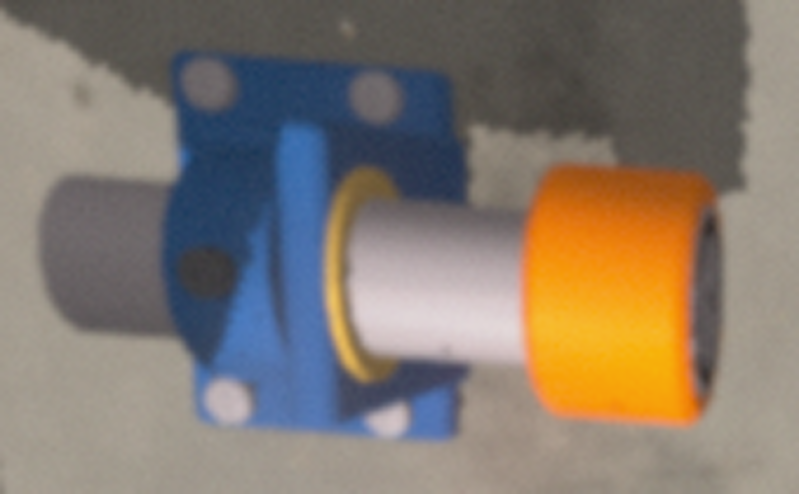

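Run:
```python
from h import *
ci=np.load("w1.npy",allow_pickle=True).item()
A=onz(ci,(71.3,99.3),70);B=onz(ci,(190,107.5),70);print(A,B)
d=(B-A)[:2];print("heading",np.degrees(np.arctan2(d[1],d[0])))
d/=np.linalg.norm(d)
for uv in [(119.2,74),(119.2,104),(119.2,132)]:
    X=onz(ci,uv,88);print(X,(X-A)[:2]@d, (X-A)[0]*-d[1]+(X-A)[1]*d[0])
for uv,z in [((162,107),94),((199.5,107),94)]:
    X=onz(ci,uv,z);print("roller edge",X,(X-A)[:2]@d)
# foot plate far edge corners z ~? 
for uv in [(50+178/4.7,45+52/4.7),(50+455/4.7,45+75/4.7),(50+200/4.7,45+425/4.7),(50+460/4.7,45+440/4.7)]:
    X=onz(ci,uv,8);print(X)
t=bot.camera_info("top")
im=cv2.imread("pics/top0.png")
```

```text
[510.1009338  -36.80223597  70.        ] [ 484.88433533 -141.65980048   70.        ]
heading -103.5219677269576
[521.78626287 -92.97719193  88.        ] 51.88556332184692 24.496140730277695
[498.31297852 -85.9215718   88.        ] 50.51400277388864 0.023795617039883865
[475.24858617 -78.9888568   88.        ] 49.16633407398384 -24.0222543889002
roller edge [ 489.72441187 -123.2671249    94.        ] 88.8325128451801
roller edge [ 484.40914182 -154.46630645   94.        ] 120.40967048594591
[553.23162749 -34.88412111   8.        ]
[538.11508298 -94.93466668   8.        ]
[472.23132257 -13.54612582   8.        ]
[458.21532282 -74.32550631   8.        ]
```

Emit:
{"api": "apply_moves", "payload": {"moves": [[-5.7, -28, 30, 0], [-5.7, -28, 30, 0], [0, 0, 30, 0.07], [0, 0, 30, 0], [0, 0, 23.6, 0], [0, 0, 0, 0], [0, 0, 0, 0], [0, 0, 0, 0]], "claw": 1}}

```text
time: 2.2
tcp_pos: [474.3, -189.1, 89.0]
tool_rot: [-179.9, -0.0, -103.8]
wrist_force: [0.5, -0.8, -0.3]
grip_width: -0.001
```

Run:
```python
from h import *
s=bot.read_state();print(s["tcp_pos"],s["tool_rot"],s["joints"],s["time"],s["grip_width"],s["wrist_force"])
np.save("w2.npy",bot.camera_info("wrist"),allow_pickle=True)
im=bot.capture("wrist")[:,:,::-1];cv2.imwrite("pics/w2.png",im)
```

```text
[ 474.31783408 -189.12215542   89.02142755] [-1.79899104e+02 -3.68154989e-02 -1.03766536e+02] [-3.42710720e+01  1.90490732e+01  1.04157080e+02  1.02783361e-03
  5.66864472e+01  6.94948675e+01] 2.2 -0.0006473835442915311 [ 0.48049915 -0.79133541 -0.34063393]
```

View pics/w2.png

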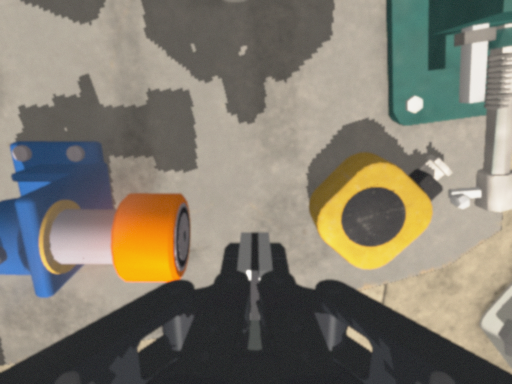

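Emit:
{"api": "apply_moves", "payload": {"moves": [[-10, 0, 1.5, 0], [-6, 0, 0, 0], [-4, 0, 0, 0], [-4, 0, 0, 0], [-4, 0, 0, 0], [-4, 0, 0, 0], [-4, 0, 0, 0], [-4, 0, 0, 0]]}}

```text
time: 2.92
tcp_pos: [483.3, -149.6, 86.4]
tool_rot: [-180.0, -0.0, -103.8]
wrist_force: [-1.2, -2.7, 1.8]
grip_width: 0.002
```

Emit:
{"api": "apply_moves", "payload": {"moves": [[-3, 0, 0, 0], [-3, 0, 0, 0], [-3, 0, 0, 0], [-2, 0, 0, 0]]}}

```text
time: 3.25
tcp_pos: [486.0, -138.7, 86.4]
tool_rot: [-180.0, -0.0, -103.8]
wrist_force: [-1.1, -3.2, 2.2]
grip_width: -0.001
```

Run:
```python
from h import *
s=bot.read_state();print(s["tcp_pos"],s["tool_rot"],s["time"],s["wrist_force"])
im=bot.capture("wrist")[:,:,::-1];cv2.imwrite("pics/w3.png",im)
```

```text
[ 485.96749766 -138.68580255   86.3625046 ] [-1.79973866e+02 -4.63492472e-03 -1.03818570e+02] 3.25 [-1.14407393 -3.18047211  2.22001376]
```

View pics/w3.png

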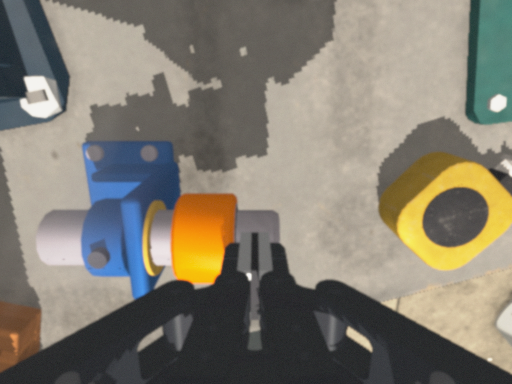

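Emit:
{"api": "apply_moves", "payload": {"moves": [[-3, 0, -0.5, 0], [-2, 0, 0, 0], [-2, 0, 0, 0], [0, 0, 0, 0]]}}

```text
time: 3.63
tcp_pos: [487.5, -131.7, 86.6]
tool_rot: [-180.0, 0.0, -103.8]
wrist_force: [-0.2, -0.7, 0.6]
grip_width: -0.003
```

Emit:
{"api": "apply_moves", "payload": {"moves": [[-1, 0, 0, 0], [-1, 0, 0, 0], [-1, 0, 0, 0], [0, 0, 0, 0]]}}

```text
time: 3.97
tcp_pos: [488.2, -129.0, 86.7]
tool_rot: [-180.0, 0.0, -103.8]
wrist_force: [0.7, -1.9, -0.5]
grip_width: -0.002
```

Emit:
{"api": "apply_moves", "payload": {"moves": [[-1, 0, 0, 0], [-1, 0, 0, 0], [0, 0, 0, 0]]}}

```text
time: 4.22
tcp_pos: [488.6, -127.2, 86.7]
tool_rot: [-180.0, -0.0, -103.8]
wrist_force: [-0.5, -2.7, 0.6]
grip_width: -0.002
```

Emit:
{"api": "apply_moves", "payload": {"moves": [[-1, 0, 0, 0], [-1, 0, 0, 0], [0, 0, 0, 0]]}}

```text
time: 4.47
tcp_pos: [488.9, -126.4, 86.9]
tool_rot: [-180.0, -0.1, -103.8]
wrist_force: [-0.7, -5.7, 1.8]
grip_width: 0.003
```

Emit:
{"api": "apply_moves", "payload": {"moves": [[-1, 0, 0, 0], [0, 0, 0, 0]]}}

```text
time: 4.63
tcp_pos: [489.5, -124.7, 87.2]
tool_rot: [-180.0, -0.0, -103.8]
wrist_force: [-0.8, -3.2, 4.1]
grip_width: 0.0
```

Run:
```python
from h import *
s=bot.read_state();print(s["tcp_pos"],s["time"],s["wrist_force"])
im=bot.capture("wrist")[:,:,::-1];cv2.imwrite("pics/w4.png",im);cv2.imwrite("pics/w4c.png",cv2.resize(im[130:310,30:330],None,fx=2.6,fy=2.6,interpolation=2))
```

```text
[ 489.49578973 -124.72024902   87.23899776] 4.6333 [-0.80312747 -3.15136218  4.06455804]
```

View pics/w4c.png

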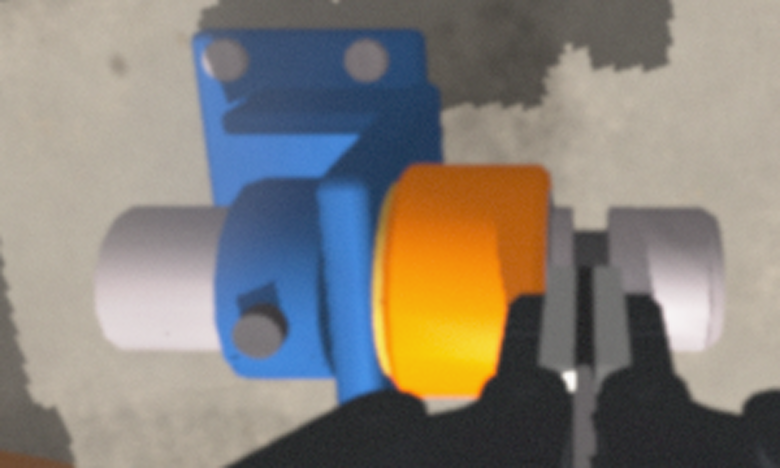

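Emit:
{"api": "apply_moves", "payload": {"moves": [[-1, 0, 0, 0], [0, 0, 0, 0], [0, 0, 0, 0]]}}

```text
time: 4.93
tcp_pos: [489.7, -123.9, 87.2]
tool_rot: [-180.0, -0.1, -103.8]
wrist_force: [-1.3, -4.7, 5.5]
grip_width: 0.002
```

Emit:
{"api": "apply_moves", "payload": {"moves": [[-1, 0, 0, 0], [0, 0, 0, 0], [0, 0, 0, 0]]}}

```text
time: 5.18
tcp_pos: [489.8, -123.8, 87.3]
tool_rot: [-180.0, -0.1, -103.8]
wrist_force: [-3.3, -8.0, 5.9]
grip_width: 0.002
```

Emit:
{"api": "apply_moves", "payload": {"moves": [[-1, 0, 0, 0], [0, 0, 0, 0], [0, 0, 0, 0]]}}

```text
time: 5.43
tcp_pos: [489.9, -123.6, 87.3]
tool_rot: [-180.0, -0.2, -103.8]
wrist_force: [-4.3, -11.5, 5.1]
grip_width: -0.006
```

Emit:
{"api": "apply_moves", "payload": {"moves": [[5, 0, -3, 0], [20, 0, -20, 0], [35, 15, -20, 0], [10, 30, 0, 0], [0, 0, 0, 0], [0, 0, 0, 0]]}}

```text
time: 5.93
tcp_pos: [429.0, -176.9, 128.9]
tool_rot: [179.9, 0.1, -104.0]
wrist_force: [0.3, -0.2, 0.3]
grip_width: -0.002
```

Run:
```python
from h import *
s=bot.read_state();print(s["tcp_pos"],s["tool_rot"],s["time"],s["wrist_force"])
np.save("w5.npy",bot.camera_info("wrist"),allow_pickle=True)
im=bot.capture("wrist")[:,:,::-1];cv2.imwrite("pics/w5.png",im);cv2.imwrite("pics/w5c.png",cv2.resize(im[90:240,0:250],None,fx=3.2,fy=3.2,interpolation=2))
```

```text
[ 428.97808023 -176.92665043  128.87774062] [ 1.79936095e+02  9.97667684e-02 -1.03950312e+02] 5.9333 [ 0.29100978 -0.21315967  0.28831553]
```

View pics/w5c.png

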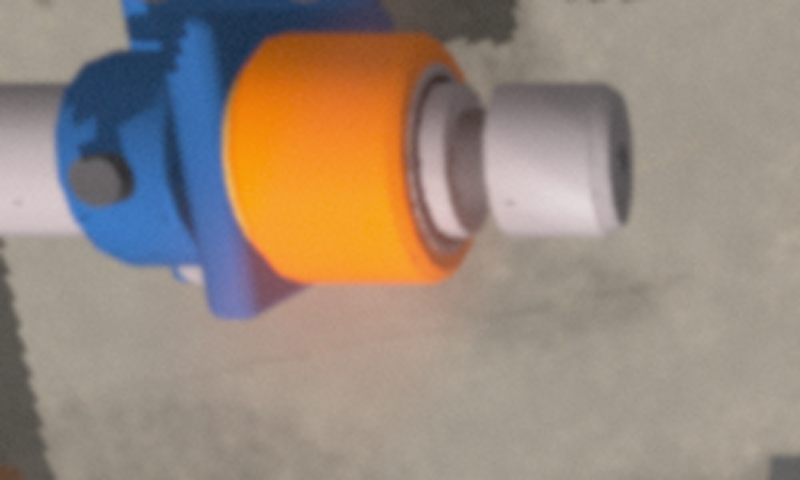

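Emit:
{"api": "apply_moves", "payload": {"moves": [[-30, 10, -10, 0], [-30, 10, -10, 0], [0, 0, 0, 0], [0, 0, 0, 0], [0, 0, 0, 0]]}}

```text
time: 6.4
tcp_pos: [426.0, -114.3, 148.9]
tool_rot: [-180.0, -0.0, -103.7]
wrist_force: [-0.9, -0.4, 0.3]
grip_width: 0.004
```

Run:
```python
from h import *
s=bot.read_state();print(s["tcp_pos"],s["tool_rot"],s["time"],s["wrist_force"])
np.save("w6.npy",bot.camera_info("wrist"),allow_pickle=True)
im=bot.capture("wrist")[:,:,::-1];cv2.imwrite("pics/w6.png",im);cv2.imwrite("pics/w6c.png",cv2.resize(im[90:240,130:380],None,fx=3.2,fy=3.2,interpolation=2))
```

```text
[ 426.01034181 -114.29853472  148.87760582] [-1.79977560e+02 -3.39981261e-03 -1.03705561e+02] 6.4 [-0.87886789 -0.36794004  0.32762942]
```

View pics/w6c.png

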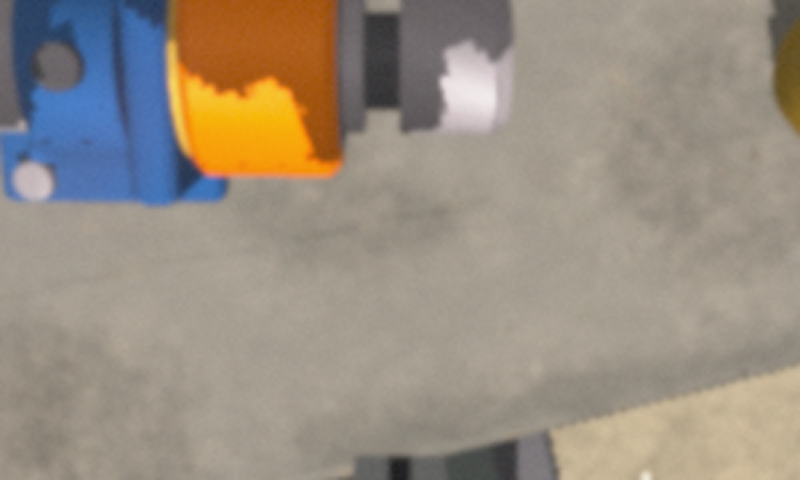

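View pics/w6.png

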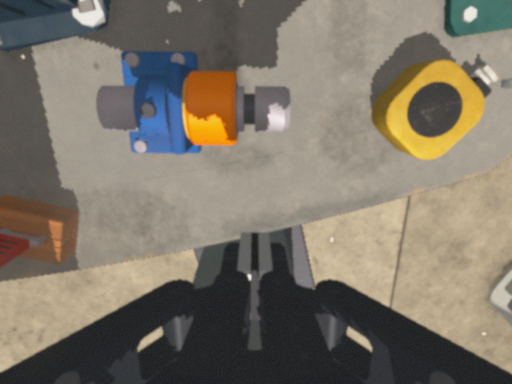

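Run:
```python
from h import *
ci=np.load("w6.npy",allow_pickle=True).item()
print("cam",-ci["R"].T@ci["t"])
im=cv2.imread("pics/w6.png");g=im[:,:,2].astype(float)
print(g[104:113,228:295].mean(0).round().tolist())
for u in (110,120,248,270,280):print(u,g[80:140,u].round().tolist())
d=np.array([np.cos(np.radians(-103.6)),np.sin(np.radians(-103.6))]);C=np.array([498.2,-85.9])
for n,uv,z in [("g1",(243.4,108.5),85),("g2",(255,108.5),85),("end",(290,108.5),80),("roll",(237.2,108.5),94),("cheek",(184.5,108),88),("ax0",(110,107),70),("ax1",(275,108.5),70)]:
    X=onz(ci,uv,z);v=(X[:2]-C);print(n,X.round(1),"s",(v@d).round(1),"lat",(v@[-d[1],d[0]]).round(1))
```

```text
cam [ 499.35309664 -132.1220368   291.56046699]
[173.0, 171.0, 168.0, 162.0, 156.0, 152.0, 140.0, 118.0, 105.0, 109.0, 114.0, 116.0, 116.0, 114.0, 107.0, 90.0, 71.0, 63.0, 62.0, 61.0, 62.0, 62.0, 62.0, 61.0, 62.0, 65.0, 80.0, 98.0, 108.0, 110.0, 110.0, 112.0, 111.0, 112.0, 112.0, 113.0, 114.0, 112.0, 113.0, 117.0, 131.0, 160.0, 187.0, 198.0, 201.0, 201.0, 202.0, 202.0, 201.0, 198.0, 192.0, 185.0, 183.0, 179.0, 166.0, 155.0, 148.0, 146.0, 151.0, 159.0, 167.0, 169.0, 166.0, 161.0, 159.0, 159.0, 159.0]
110 [166.0, 163.0, 164.0, 161.0, 156.0, 140.0, 115.0, 106.0, 104.0, 107.0, 105.0, 111.0, 110.0, 110.0, 112.0, 113.0, 113.0, 111.0, 112.0, 113.0, 116.0, 112.0, 114.0, 114.0, 114.0, 114.0, 115.0, 111.0, 112.0, 112.0, 114.0, 110.0, 110.0, 113.0, 112.0, 111.0, 108.0, 109.0, 111.0, 110.0, 110.0, 107.0, 108.0, 107.0, 109.0, 107.0, 107.0, 111.0, 121.0, 140.0, 159.0, 161.0, 163.0, 163.0, 161.0, 165.0, 163.0, 164.0, 162.0, 164.0]
120 [163.0, 162.0, 162.0, 163.0, 156.0, 139.0, 117.0, 104.0, 105.0, 109.0, 109.0, 109.0, 107.0, 109.0, 111.0, 107.0, 110.0, 114.0, 114.0, 112.0, 112.0, 115.0, 113.0, 115.
[... 1088 characters left out ...]
3.0, 163.0, 164.0, 163.0, 150.0, 130.0, 110.0, 100.0, 102.0, 103.0, 101.0, 102.0, 101.0, 104.0, 102.0, 104.0, 107.0, 108.0, 110.0, 110.0, 109.0, 109.0, 113.0, 122.0, 140.0, 167.0, 189.0, 196.0, 202.0, 207.0, 212.0, 216.0, 222.0, 226.0, 229.0, 233.0, 236.0, 239.0, 240.0, 241.0, 240.0, 237.0, 234.0, 228.0, 222.0, 218.0, 214.0, 208.0, 200.0, 189.0, 178.0, 167.0, 166.0, 163.0, 165.0, 164.0, 163.0, 163.0, 164.0]
g1 [ 489.9 -122.8   85. ] s 37.8 lat 0.6
g2 [ 488.2 -129.9   85. ] s 45.1 lat 0.6
end [ 482.6 -151.5   80. ] s 67.5 lat 0.3
roll [ 491.2 -119.6   94. ] s 34.4 lat 1.1
cheek [499.  -87.9  88. ] s 1.7 lat 1.2
ax0 [511.4 -35.8  70. ] s -51.8 lat 1.1
ax1 [ 484.2 -142.7   70. ] s 58.5 lat -0.3
```

Emit:
{"api": "apply_moves", "payload": {"moves": [[-32, 12.3, -7, 0], [-32, 12.3, -7, 0], [-32, 12.3, -7, 0], [-32, 12.3, -7, 0], [-32, 12.3, -7, 0], [-32, 12.3, -7, 0]], "claw": 0.45}}

```text
time: 6.95
tcp_pos: [399.6, 90.3, 191.1]
tool_rot: [180.0, -0.0, -103.9]
wrist_force: [-0.3, 0.5, 0.2]
grip_width: 0.549
```

Emit:
{"api": "apply_moves", "payload": {"moves": [[0, 0, 0, -0.12], [0, 0, 0, -0.12], [0, 0, 0, -0.12], [0, 0, 0, -0.12], [0, 0, 0, -0.12], [0, 0, 0, -0.12], [0, 0, 0, -0.12], [0, 0, 0, -0.12], [0, 0, 0, -0.12], [0, 0, 0, -0.12]]}}

```text
time: 7.78
tcp_pos: [400.0, 88.8, 190.6]
tool_rot: [180.0, 0.0, -34.8]
wrist_force: [-0.2, -0.7, -0.1]
grip_width: 0.551
```

Emit:
{"api": "apply_moves", "payload": {"moves": [[0, 0, 0, -0.12], [0, 0, 0, 0], [0, 0, 0, 0]]}}

```text
time: 8.03
tcp_pos: [399.8, 89.0, 190.7]
tool_rot: [180.0, 0.0, -28.4]
wrist_force: [0.5, -1.2, 0.4]
grip_width: 0.55
```

Run:
```python
from h import *
s=bot.read_state();print(s["tcp_pos"],s["tool_rot"],s["joints"],s["time"],s["grip_width"])
np.save("w7.npy",bot.camera_info("wrist"),allow_pickle=True)
im=bot.capture("wrist")[:,:,::-1];cv2.imwrite("pics/w7.png",im)
```

```text
[399.83303544  88.97823311 190.70527851] [ 1.79982764e+02  3.41790079e-02 -2.84490576e+01] [-3.14698941e+00  2.10863202e+00  1.09196935e+02 -1.04630768e-03
  6.87327001e+01  2.53024429e+01] 8.0333 0.5496378038842098
```

View pics/w7.png

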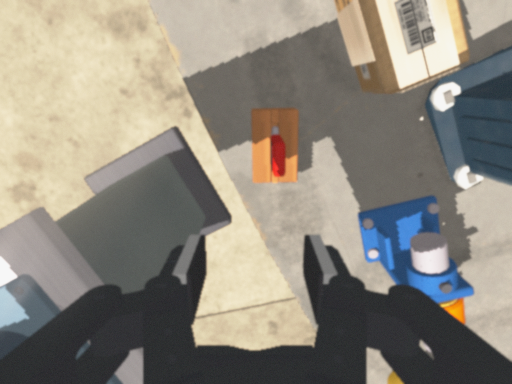

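Run:
```python
from h import *
ci=np.load("w7.npy",allow_pickle=True).item()
im=cv2.imread("pics/w7.png");cv2.imwrite("pics/w7c.png",cv2.resize(im[95:195,225:325],None,fx=6,fy=6,interpolation=2))
hsv=cv2.cvtColor(im,cv2.COLOR_BGR2HSV)
m=cv2.inRange(hsv,(4,90,60),(17,220,255));r=cv2.inRange(hsv,(0,160,90),(3,255,255))|cv2.inRange(hsv,(175,160,90),(180,255,255))
for k in (m,r): 
    k[:95]=0;k[195:]=0;k[:,:235]=0;k[:,310:]=0
allm=m|r
for n,k,z in (("block",allm,30),("red",r,88)):
    k=cv2.morphologyEx(k,cv2.MORPH_CLOSE,np.ones((5,5)))
    c=max(cv2.findContours(k,0,2)[0],key=cv2.contourArea)
    P=np.array([onz(ci,p[0],z)[:2] for p in c],np.float32)
    print(n,cv2.boundingRect(c),cv2.minAreaRect(P))
    if n=="red": print(c[:,0].tolist())
    else: print(cv2.boxPoints(cv2.minAreaRect(P)))
```

```text
block (251, 108, 48, 75) ((428.0635681152344, 100.50297546386719), (70.78545379638672, 43.83903121948242), 62.32134246826172)
[[392.21204  79.34224]
 [431.03442  58.97847]
 [463.9151  121.66371]
 [425.0927  142.02748]]
red (272, 135, 13, 41) ((428.66912841796875, 103.26791381835938), (31.37925910949707, 9.293609619140625), 62.403499603271484)
[[278, 135], [277, 136], [272, 136], [272, 169], [274, 171], [274, 173], [275, 174], [276, 174], [277, 175], [278, 175], [279, 174], [282, 174], [283, 173], [283, 158], [284, 157], [284, 145], [283, 144], [283, 143], [282, 142], [282, 141], [281, 140], [281, 139], [279, 137], [279, 136]]
```

View pics/w7c.png

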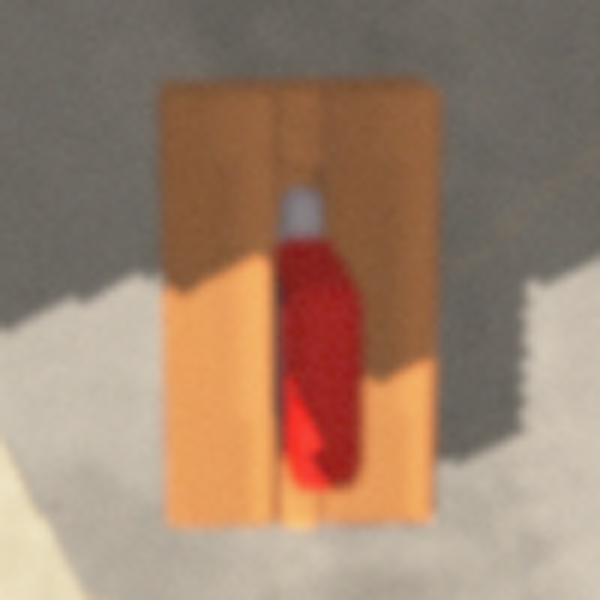

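Run:
```python
from h import *
ci=np.load("w7.npy",allow_pickle=True).item()
for uv in [(225+325/6,176),(225+320/6,140),(279,158)]: print(onz(ci,uv,88))
print("bridge far end",onz(ci,(225+302/6,95+187/6),38))
c=np.load("w6.npy",allow_pickle=True).item()
print(onz(c,(249,108.45),70))
```

```text
[421.90607828  88.16309981  88.        ]
[434.33770648 113.72010831  88.        ]
[428.39648448 101.06346006  88.        ]
bridge far end [437.32585215 117.76324814  38.        ]
[ 488.36486183 -125.79698397   70.        ]
```

Emit:
{"api": "apply_moves", "payload": {"moves": [[10, -12, 20, -0.01], [9.5, -11.7, 30, 0], [0, 0, 30, 0], [0, 0, 0, 0], [0, 0, 0, 0]]}}

```text
time: 8.5
tcp_pos: [426.3, 101.2, 110.0]
tool_rot: [179.9, 0.3, -27.7]
wrist_force: [1.0, -0.1, 0.4]
grip_width: 0.549
```

Run:
```python
from h import *
s=bot.read_state();print(s["tcp_pos"],s["tool_rot"],s["time"],s["grip_width"],s["wrist_force"])
np.save("w8.npy",bot.camera_info("wrist"),allow_pickle=True)
im=bot.capture("wrist")[:,:,::-1];cv2.imwrite("pics/w8.png",im)
```

```text
[426.28524653 101.19428462 110.0345005 ] [179.87289237   0.25121244 -27.73203294] 8.5 0.5485895102078275 [ 0.9930931  -0.14890093  0.42359561]
```

View pics/w8.png

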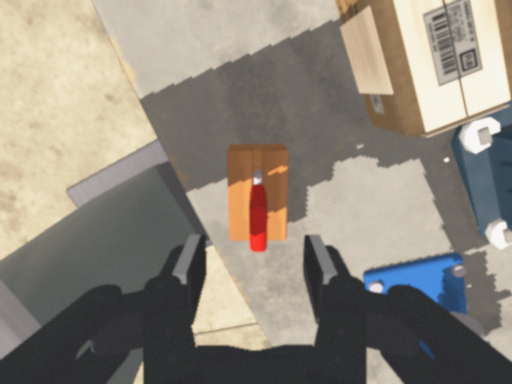

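Emit:
{"api": "apply_moves", "payload": {"moves": [[1, 0, 20, 0], [0, 0, 20, 0], [0, 0, 12, 0], [0, 0, 0, 0], [0, 0, 0, 0]]}}

```text
time: 8.97
tcp_pos: [429.4, 100.7, 60.5]
tool_rot: [-180.0, -0.1, -27.7]
wrist_force: [-0.4, -0.4, -0.2]
grip_width: 0.552
```

Emit:
{"api": "apply_moves", "payload": {"moves": [[0, 0, 0, 0], [0, 0, 0, 0], [0, 0, 0, 0], [0, 0, 0, 0], [0, 0, 0, 0]], "claw": 1, "newtons": 40}}

```text
time: 9.38
tcp_pos: [429.3, 101.0, 60.2]
tool_rot: [-179.9, -0.1, -27.6]
wrist_force: [-1.9, 1.4, 7.9]
grip_width: 0.108
```

Run:
```python
from h import *
s=bot.read_state();print(s["tcp_pos"],s["tool_rot"],s["time"],s["grip_width"],s["wrist_force"])
im=bot.capture("wrist")[:,:,::-1];cv2.imwrite("pics/w9.png",im)
```

```text
[429.27567341 100.97664796  60.17835426] [-1.79941839e+02 -8.01241023e-02 -2.76227317e+01] 9.3833 0.108223847068104 [-1.89588642  1.39905319  7.87122485]
```

View pics/w9.png

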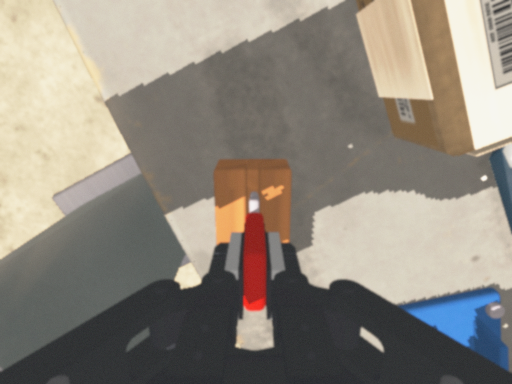

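Emit:
{"api": "apply_moves", "payload": {"moves": [[0, 0, -10, 0], [0, 0, -20, 0], [0, 0, -30, 0], [0, 0, -30, 0], [0, 0, -30, 0], [0, 0, -10, 0], [0, 0, 0, 0]]}}

```text
time: 10.02
tcp_pos: [430.7, 100.8, 192.5]
tool_rot: [-179.8, -0.4, -27.6]
wrist_force: [-0.3, 0.6, -1.1]
grip_width: 0.107
```

Emit:
{"api": "apply_moves", "payload": {"moves": [[0, 0, 0, 0.12], [0, 0, 0, 0.12], [0, 0, 0, 0.12], [0, 0, 0, 0.12], [0, 0, 0, 0.12], [0, 0, 0, 0.12], [0, 0, 0, 0.12], [0, 0, 0, 0.12], [0, 0, 0, 0.12], [0, 0, 0, 0.12]]}}

```text
time: 10.85
tcp_pos: [427.7, 100.8, 187.7]
tool_rot: [179.9, -0.0, -96.7]
wrist_force: [0.0, 0.1, -0.6]
grip_width: 0.112
```

Emit:
{"api": "apply_moves", "payload": {"moves": [[0, 0, 0, 0.12], [0, 0, 0, 0.013], [0, 0, 0, 0], [0, 0, 0, 0]]}}

```text
time: 11.18
tcp_pos: [428.2, 100.8, 188.4]
tool_rot: [179.9, -0.0, -103.8]
wrist_force: [0.6, 0.3, -0.5]
grip_width: 0.107
```

Run:
```python
from h import *
s=bot.read_state();print(s["tcp_pos"],s["tool_rot"],s["time"],s["grip_width"],s["wrist_force"])
for n in ("wrist","scene"):
    im=bot.capture(n)[:,:,::-1];cv2.imwrite(f"pics/{n}10.png",im)
```

```text
[428.19825698 100.80699202 188.4196207 ] [ 1.79927955e+02 -1.62651154e-02 -1.03803074e+02] 11.1833 0.10730347968617503 [ 0.55704736  0.33910356 -0.47015432]
```

View pics/wrist10.png

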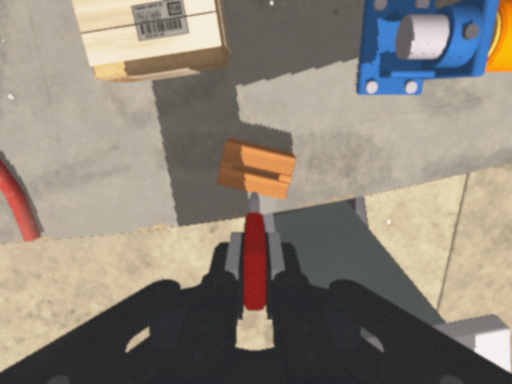

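View pics/scene10.png

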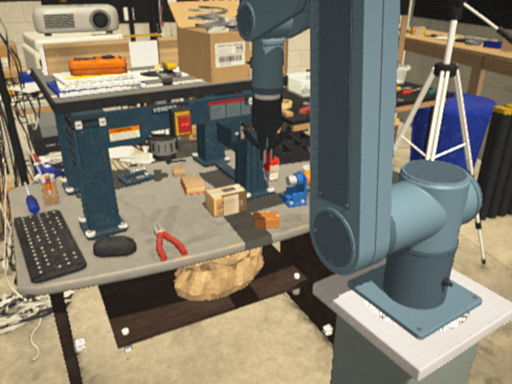

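Emit:
{"api": "apply_moves", "payload": {"moves": [[30.8, -16.2, 0, 0], [30.8, -16.2, 0, 0], [30.8, -16.2, 0, 0], [30.8, -16.2, 0, 0], [30.8, -16.2, 0, 0], [30.8, -16.2, 0, 0], [30.8, -16.2, 0, 0], [0, 0, 0, 0], [0, 0, 0, 0], [0, 0, 0, 0]]}}

```text
time: 12.12
tcp_pos: [486.0, -135.4, 188.7]
tool_rot: [179.9, 0.0, -104.0]
wrist_force: [0.6, -1.5, -0.6]
grip_width: 0.109
```

Run:
```python
from h import *
s=bot.read_state();print(s["tcp_pos"],s["tool_rot"],s["time"],s["grip_width"],s["wrist_force"])
np.save("w11.npy",bot.camera_info("wrist"),allow_pickle=True)
im=bot.capture("wrist")[:,:,::-1];cv2.imwrite("pics/w11.png",im)
```

```text
[ 486.03738325 -135.42183304  188.66095095] [ 1.79922648e+02  4.49006227e-02 -1.03990084e+02] 12.1167 0.1089729205908895 [ 0.57146358 -1.45118899 -0.60393356]
```

View pics/w11.png

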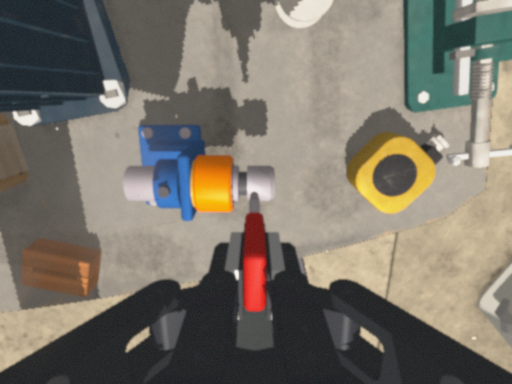

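Run:
```python
from h import *
ci=np.load("w11.npy",allow_pickle=True).item()
im=cv2.imread("pics/w11.png");g=im[:,:,2].astype(int)
print(g[178:188,228:280].mean(0).round().astype(int).tolist())
for u in (132,142,243,255,265):print(u,g[155:215,u].tolist())
for uv,z in [((243,183.5),85),((243,183.5),70)]: print(onz(ci,uv,z))
cv2.imwrite("pics/w11c.png",cv2.resize(im[140:320,180:340],None,fx=3.3,fy=3.3,interpolation=2))
```

```text
[241, 236, 224, 186, 160, 176, 188, 188, 184, 163, 127, 106, 103, 103, 103, 104, 102, 110, 147, 194, 212, 214, 213, 212, 210, 208, 206, 204, 203, 201, 200, 199, 197, 195, 194, 194, 193, 192, 191, 190, 188, 186, 179, 171, 172, 173, 172, 173, 174, 175, 175, 175]
132 [173, 172, 171, 171, 170, 171, 170, 173, 173, 166, 153, 130, 118, 118, 124, 126, 130, 135, 139, 147, 151, 157, 166, 170, 176, 183, 187, 191, 197, 202, 204, 207, 213, 213, 214, 214, 216, 216, 216, 216, 216, 215, 213, 212, 204, 193, 180, 179, 178, 179, 179, 180, 179, 180, 181, 179, 177, 176, 176, 175]
142 [89, 89, 92, 94, 98, 100, 102, 108, 111, 114, 114, 113, 112, 116, 121, 123, 128, 132, 140, 143, 149, 155, 165, 169, 174, 182, 188, 193, 198, 203, 206, 211, 212, 215, 216, 218, 218, 218, 218, 219, 219, 218, 217, 215, 209, 199, 184, 175, 175, 175, 176, 174, 176, 174, 175, 175, 175, 176, 175, 174]
243 [168, 169, 169, 166, 168, 171, 172, 174, 172, 169, 170, 170, 172, 172, 168, 158, 129, 90, 64, 60, 62, 63, 69, 76, 83, 92, 96, 101, 106, 110, 118, 123, 131, 136, 137, 130, 125, 118, 117, 124, 146, 164, 171, 168, 165, 163, 164, 168, 167, 169, 167, 165, 168, 163, 164, 163, 162, 158, 156, 159]
255 [167, 169, 168, 170, 170, 169, 171, 169, 169, 163, 142, 117, 105, 105, 107, 112, 116, 122, 128, 135, 143, 153, 160, 168, 177, 183, 191, 199, 211, 218, 226, 233, 238, 240, 241, 238, 217, 161, 114, 100, 98, 96, 96, 96, 101, 108, 109, 111, 111, 112, 111, 112, 113, 115, 115, 111, 113, 113, 113, 114]
265 [174, 175, 173, 173, 171, 175, 173, 175, 172, 165, 143, 118, 104, 101, 105, 107, 107, 108, 115, 124, 132, 142, 150, 162, 167, 178, 182, 190, 197, 203, 209, 215, 220, 225, 228, 229, 233, 235, 236, 235, 233, 230, 225, 221, 217, 205, 185, 173, 172, 170, 167, 170, 170, 171, 170, 172, 173, 173, 175, 173]
[ 491.81197034 -127.34732361   85.        ]
[ 487.686143   -125.73621121   70.        ]
```

View pics/w11c.png

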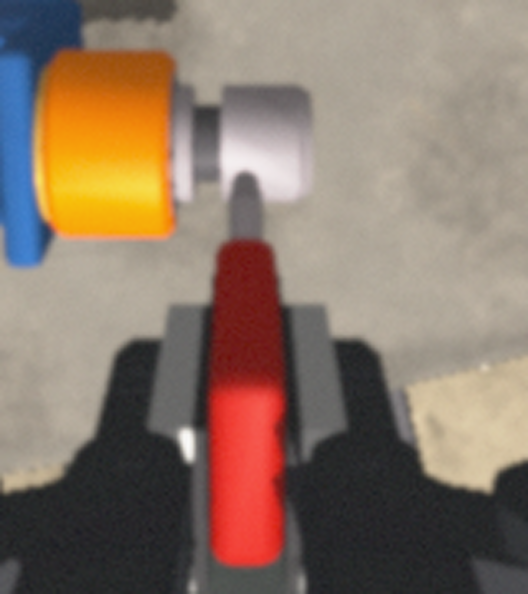

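Run:
```python
from h import *
ci=np.load("w11.npy",allow_pickle=True).item()
T=np.array([486.04,-135.42]);y=np.array([-np.sin(np.radians(-104)),np.cos(np.radians(-104))]);x=np.array([-y[1]*-1,0])
d=np.array([np.cos(np.radians(-104)),np.sin(np.radians(-104))])
X=onz(ci,(254.5,191.9),158.5)[:2];print((X-T)@y,(X-T)@d)
X=onz(ci,(254.5,191.9),166.5)[:2];print((X-T)@y,(X-T)@d)
# tab top centre: z = 188.7-40.2+68
for v in (140+390/3.3,140+566/3.3):
    X=onz(ci,(180+248/3.3,v),216.5)[:2];print((X-T)@y,(X-T)@d)
G=np.array([488.0,-125.8]);print("groove rel",(G-T)@y,(G-T)@d)
```

```text
20.232957634891537 -0.03350279000577037
22.804765591711448 -0.02979870186425474
11.028182166022985 0.22602740895561838
-14.305990994380247 0.21576341534846707
groove rel -0.42550901216786857 -9.80841180215042
```

Emit:
{"api": "apply_moves", "payload": {"moves": [[0, 0, 20, 0], [0, 0, 20, 0], [0, 0, 8, 0], [0, 0, 0, 0], [0, 0, 0, 0], [0, 0, 0, 0]]}}

```text
time: 12.67
tcp_pos: [487.2, -135.6, 142.1]
tool_rot: [-179.9, -0.0, -103.9]
wrist_force: [0.4, -1.0, 0.5]
grip_width: 0.111
```

Emit:
{"api": "apply_moves", "payload": {"moves": [[0, 0, 1, 0], [0, 0, 1, 0], [0, 0, 0, 0], [0, 0, 0, 0]]}}

```text
time: 13.0
tcp_pos: [486.7, -135.9, 139.4]
tool_rot: [-180.0, -0.0, -104.0]
wrist_force: [-0.6, -0.9, -0.6]
grip_width: 0.112
```

Emit:
{"api": "apply_moves", "payload": {"moves": [[0, 0, 1, 0], [0, 0, 0, 0], [0, 0, 0, 0]]}}

```text
time: 13.25
tcp_pos: [486.5, -135.8, 138.0]
tool_rot: [180.0, 0.0, -104.0]
wrist_force: [-0.6, 0.2, -0.8]
grip_width: 0.108
```

Emit:
{"api": "apply_moves", "payload": {"moves": [[0, 0, 1, 0], [0, 0, 0, 0], [0, 0, 0, 0]]}}

```text
time: 13.5
tcp_pos: [486.5, -135.8, 137.0]
tool_rot: [180.0, 0.0, -104.0]
wrist_force: [1.1, 0.8, -1.1]
grip_width: 0.108
```

Emit:
{"api": "apply_moves", "payload": {"moves": [[0, 0, 1, 0], [0, 0, 0, 0], [0, 0, 0, 0]]}}

```text
time: 13.75
tcp_pos: [486.5, -135.8, 136.0]
tool_rot: [180.0, 0.0, -104.0]
wrist_force: [-0.0, 1.0, -0.4]
grip_width: 0.111
```

Emit:
{"api": "apply_moves", "payload": {"moves": [[0, 0, 0.7, 0], [0, 0, 0, 0], [0, 0, 0, 0]]}}

```text
time: 14.0
tcp_pos: [486.7, -135.9, 135.5]
tool_rot: [-180.0, -0.0, -104.0]
wrist_force: [-0.1, -0.4, -0.4]
grip_width: 0.106
```

Emit:
{"api": "apply_moves", "payload": {"moves": [[0, 0, 0.7, 0], [0, 0, 0, 0], [0, 0, 0, 0]]}}

```text
time: 14.25
tcp_pos: [487.0, -136.0, 135.1]
tool_rot: [-179.9, -0.0, -104.0]
wrist_force: [0.1, -0.2, 3.1]
grip_width: 0.108
```

Emit:
{"api": "apply_moves", "payload": {"moves": [[0, 0, 0.7, 0], [0, 0, 0, 0], [0, 0, 0, 0]]}}

```text
time: 14.5
tcp_pos: [487.2, -136.1, 134.9]
tool_rot: [-179.9, -0.0, -104.0]
wrist_force: [-1.2, 0.2, 6.9]
grip_width: 0.107
```

Emit:
{"api": "apply_moves", "payload": {"moves": [[0, 0, -0.6, 0], [-2, 0, 0, 0], [-2, 0, 0, 0], [0, 0, 0, 0]]}}

```text
time: 14.83
tcp_pos: [488.0, -131.7, 134.9]
tool_rot: [-179.9, 0.0, -104.0]
wrist_force: [1.5, 0.2, 4.7]
grip_width: 0.108
```

Emit:
{"api": "apply_moves", "payload": {"moves": [[-1, 0, 0, 0], [-1, 0, 0, 0], [0, 0, 0, 0], [0, 0, 0, 0]]}}

```text
time: 15.17
tcp_pos: [488.3, -129.8, 134.8]
tool_rot: [-180.0, 0.0, -104.0]
wrist_force: [1.6, 0.6, 5.1]
grip_width: 0.11
```

Emit:
{"api": "apply_moves", "payload": {"moves": [[-1, 0, 0, 0], [0, 0, 0, 0], [0, 0, 0, 0]]}}

```text
time: 15.42
tcp_pos: [488.5, -128.9, 134.7]
tool_rot: [-180.0, 0.0, -104.0]
wrist_force: [1.7, -0.1, 5.0]
grip_width: 0.104
```

Emit:
{"api": "apply_moves", "payload": {"moves": [[-1, 0, 0, 0], [0, 0, 0, 0], [0, 0, 0, 0]]}}

```text
time: 15.67
tcp_pos: [487.5, -127.2, 133.8]
tool_rot: [179.8, 0.1, -104.0]
wrist_force: [0.2, 1.7, 0.5]
grip_width: 0.11
```

Emit:
{"api": "apply_moves", "payload": {"moves": [[-0.5, 0, 1, 0], [0, 0, 0, 0], [0, 0, 0, 0]]}}

```text
time: 15.92
tcp_pos: [487.8, -127.0, 132.8]
tool_rot: [179.9, 0.0, -104.0]
wrist_force: [0.3, 1.2, -0.8]
grip_width: 0.107
```

Emit:
{"api": "apply_moves", "payload": {"moves": [[0, 0, 1, 0], [0, 0, 0, 0], [0, 0, 0, 0]]}}

```text
time: 16.17
tcp_pos: [488.3, -127.2, 132.3]
tool_rot: [180.0, 0.0, -104.0]
wrist_force: [0.2, 2.2, -1.7]
grip_width: 0.114
```

Emit:
{"api": "apply_moves", "payload": {"moves": [[0, 0, 1, 0], [0, 0, 0, 0], [0, 0, 0, 0]]}}

```text
time: 16.42
tcp_pos: [488.6, -127.3, 131.5]
tool_rot: [180.0, 0.0, -104.0]
wrist_force: [0.2, 2.8, -0.9]
grip_width: 0.11
```

Emit:
{"api": "apply_moves", "payload": {"moves": [[-0.6, 0, 1, 0], [0, 0, 0, 0], [0, 0, 0, 0]]}}

```text
time: 16.67
tcp_pos: [488.8, -127.2, 130.6]
tool_rot: [-180.0, -0.0, -104.0]
wrist_force: [0.4, 1.0, -1.4]
grip_width: 0.105
```

Emit:
{"api": "apply_moves", "payload": {"moves": [[0, 0, 1, 0], [0, 0, 0, 0], [0, 0, 0, 0]]}}

```text
time: 16.92
tcp_pos: [488.8, -127.2, 129.6]
tool_rot: [-180.0, -0.0, -104.0]
wrist_force: [1.0, 0.7, -0.6]
grip_width: 0.112
```

Emit:
{"api": "apply_moves", "payload": {"moves": [[0, 0, 1, 0], [0, 0, 0, 0], [0, 0, 0, 0]]}}

```text
time: 17.17
tcp_pos: [489.1, -127.2, 128.9]
tool_rot: [-179.9, -0.0, -104.0]
wrist_force: [1.0, 2.0, 1.3]
grip_width: 0.111
```

Emit:
{"api": "apply_moves", "payload": {"moves": [[0, 0, 1, 0], [0, 0, 0, 0], [0, 0, 0, 0]]}}

```text
time: 17.42
tcp_pos: [489.3, -127.3, 128.2]
tool_rot: [-179.9, -0.0, -104.0]
wrist_force: [0.3, 2.1, 5.0]
grip_width: 0.112
```

Emit:
{"api": "apply_moves", "payload": {"moves": [[0, 0, 1, 0], [0, 0, 0, 0], [0, 0, 0, 0]]}}

```text
time: 17.67
tcp_pos: [489.3, -127.3, 127.3]
tool_rot: [-179.9, -0.0, -104.0]
wrist_force: [1.0, 1.2, 5.8]
grip_width: 0.108
```

Emit:
{"api": "apply_moves", "payload": {"moves": [[0, 0, 1, 0], [0, 0, 0, 0], [0, 0, 0, 0]]}}

```text
time: 17.92
tcp_pos: [489.3, -127.3, 126.4]
tool_rot: [-179.9, -0.0, -104.0]
wrist_force: [1.2, 1.3, 6.1]
grip_width: 0.112
```

Emit:
{"api": "apply_moves", "payload": {"moves": [[0, 0, 1, 0], [0, 0, 0, 0], [0, 0, 0, 0]]}}

```text
time: 18.17
tcp_pos: [489.3, -127.3, 125.4]
tool_rot: [-179.9, -0.0, -104.0]
wrist_force: [0.9, 1.3, 5.9]
grip_width: 0.106
```

Moving steadily at about 6 N, as expected for the groove; continuing.

Emit:
{"api": "apply_moves", "payload": {"moves": [[0, 0, 1, 0], [0, 0, 1, 0], [0, 0, 0, 0], [0, 0, 0, 0]]}}

```text
time: 18.5
tcp_pos: [489.1, -127.2, 123.0]
tool_rot: [-179.9, -0.0, -104.0]
wrist_force: [1.3, 0.9, 5.1]
grip_width: 0.11
```

Emit:
{"api": "apply_moves", "payload": {"moves": [[0, 0, 1, 0], [0, 0, 1, 0], [0, 0, 0, 0], [0, 0, 0, 0]]}}

```text
time: 18.83
tcp_pos: [488.8, -127.1, 120.2]
tool_rot: [-180.0, -0.0, -104.0]
wrist_force: [2.2, -0.6, -0.1]
grip_width: 0.113
```

Emit:
{"api": "apply_moves", "payload": {"moves": [[0, 0, 1, 0], [0, 0, 1, 0], [0, 0, 0, 0], [0, 0, 0, 0]]}}

```text
time: 19.17
tcp_pos: [488.5, -127.0, 117.9]
tool_rot: [180.0, 0.0, -104.0]
wrist_force: [3.0, -0.9, -5.1]
grip_width: 0.112
```

Emit:
{"api": "apply_moves", "payload": {"moves": [[0, 0, 1, 0], [0, 0, 1, 0], [0, 0, 0, 0], [0, 0, 0, 0]]}}

```text
time: 19.5
tcp_pos: [488.4, -126.9, 116.0]
tool_rot: [179.9, 0.0, -104.0]
wrist_force: [3.9, -0.9, -7.7]
grip_width: 0.109
```

Emit:
{"api": "apply_moves", "payload": {"moves": [[0, -0.5, 1, 0], [0, 0, 1, 0], [0, 0, 0, 0], [0, 0, 0, 0]]}}

```text
time: 19.83
tcp_pos: [488.7, -126.9, 114.1]
tool_rot: [179.9, 0.0, -104.0]
wrist_force: [2.5, -0.8, -7.2]
grip_width: 0.109
```

Emit:
{"api": "apply_moves", "payload": {"moves": [[0, -0.3, 1, 0], [0, 0, 1, 0], [0, 0, 0, 0], [0, 0, 0, 0]]}}

```text
time: 20.17
tcp_pos: [489.2, -127.0, 112.3]
tool_rot: [179.9, 0.0, -104.0]
wrist_force: [1.0, 0.6, -5.7]
grip_width: 0.108
```

Emit:
{"api": "apply_moves", "payload": {"moves": [[0, 0, 1, 0], [0, 0, 0, 0], [0, 0, 0, 0]]}}

```text
time: 20.42
tcp_pos: [489.3, -127.1, 111.5]
tool_rot: [180.0, 0.0, -104.0]
wrist_force: [-0.9, 0.5, -4.3]
grip_width: 0.109
```

Emit:
{"api": "apply_moves", "payload": {"moves": [[0, 0.1, 1, 0], [0, 0, 0, 0], [0, 0, 0, 0]]}}

```text
time: 20.67
tcp_pos: [489.4, -127.1, 110.7]
tool_rot: [-180.0, 0.0, -104.0]
wrist_force: [0.1, -0.0, -4.1]
grip_width: 0.104
```

Emit:
{"api": "apply_moves", "payload": {"moves": [[0, 0, 0.7, 0], [0, 0, 0, 0], [0, 0, 0, 0]]}}

```text
time: 20.92
tcp_pos: [489.5, -127.2, 110.3]
tool_rot: [-180.0, -0.0, -104.0]
wrist_force: [-0.9, 0.6, 2.3]
grip_width: 0.109
```

Emit:
{"api": "apply_moves", "payload": {"moves": [[0, 0, 0.7, 0], [0, 0, 0, 0], [0, 0, 0, 0]]}}

```text
time: 21.17
tcp_pos: [489.7, -127.2, 110.1]
tool_rot: [-180.0, -0.0, -104.0]
wrist_force: [-2.5, 1.3, 7.7]
grip_width: 0.106
```

Emit:
{"api": "apply_moves", "payload": {"moves": [[0, 0, -0.9, 0], [0, 0, 0, 0], [0, 0, 0, 0]]}}

```text
time: 21.42
tcp_pos: [489.6, -127.2, 110.3]
tool_rot: [-180.0, 0.0, -104.0]
wrist_force: [-1.6, 0.9, 1.4]
grip_width: 0.105
```

Emit:
{"api": "apply_moves", "payload": {"moves": [[0, 0, 0, 0], [0, 0, 0, 0], [0, 0, 0, 0], [0, 0, 0, 0], [0, 0, 0, 0], [0, 0, 0, 0]], "claw": 0.5}}

```text
time: 21.92
tcp_pos: [489.4, -127.2, 110.0]
tool_rot: [180.0, -0.0, -104.0]
wrist_force: [0.7, -0.4, -0.5]
grip_width: 0.502
```

Run:
```python
from h import *
s=bot.read_state();print(s["tcp_pos"],s["tool_rot"],s["time"],s["grip_width"],s["wrist_force"])
im=bot.capture("wrist")[:,:,::-1];cv2.imwrite("pics/w12.png",im)
```

```text
[ 489.4290194  -127.20054564  110.026078  ] [ 1.79998339e+02 -1.57761609e-03 -1.03993531e+02] 21.9167 0.5021969147880495 [ 0.73732539 -0.36774821 -0.51065945]
```

View pics/w12.png

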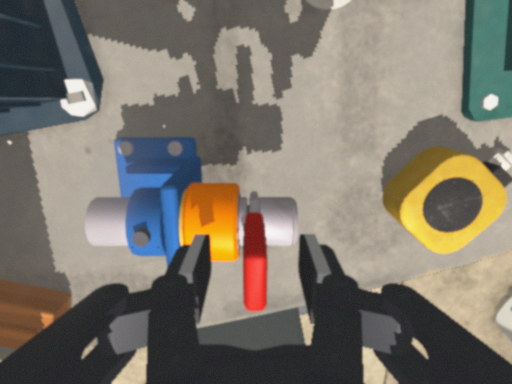

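Released; the clip stands at cols 245–267 in the groove beside the roller (180–240). Retreating straight up and checking.

Emit:
{"api": "apply_moves", "payload": {"moves": [[0, 0, -10, 0], [0, 0, -25, 0], [0, 0, -35, 0], [0, 0, -10, 0], [20, 30, 0, 0], [20, 35, 0, 0], [0, 0, 0, 0], [0, 0, 0, 0]]}}

```text
time: 22.63
tcp_pos: [415.3, -150.5, 190.7]
tool_rot: [-180.0, -0.0, -104.1]
wrist_force: [-0.5, 0.4, 0.8]
grip_width: 0.499
```

Run:
```python
from h import *
s=bot.read_state();print(s["tcp_pos"],s["tool_rot"],s["time"],s["grip_width"],s["wrist_force"])
np.save("w13.npy",bot.camera_info("wrist"),allow_pickle=True)
im=bot.capture("wrist")[:,:,::-1];cv2.imwrite("pics/w13.png",im);cv2.imwrite("pics/w13c.png",cv2.resize(im[50:230,80:330],None,fx=3.2,fy=3.2,interpolation=2))
im=bot.capture("scene")[:,:,::-1];cv2.imwrite("pics/s13c.png",cv2.resize(im[150:250,230:330],None,fx=5,fy=5,interpolation=2))
```

```text
[ 415.29818662 -150.51081724  190.73389179] [-1.79969391e+02 -1.75306682e-02 -1.04120284e+02] 22.6333 0.49902003366068803 [-0.51653325  0.36288178  0.79269315]
```

View pics/w13c.png

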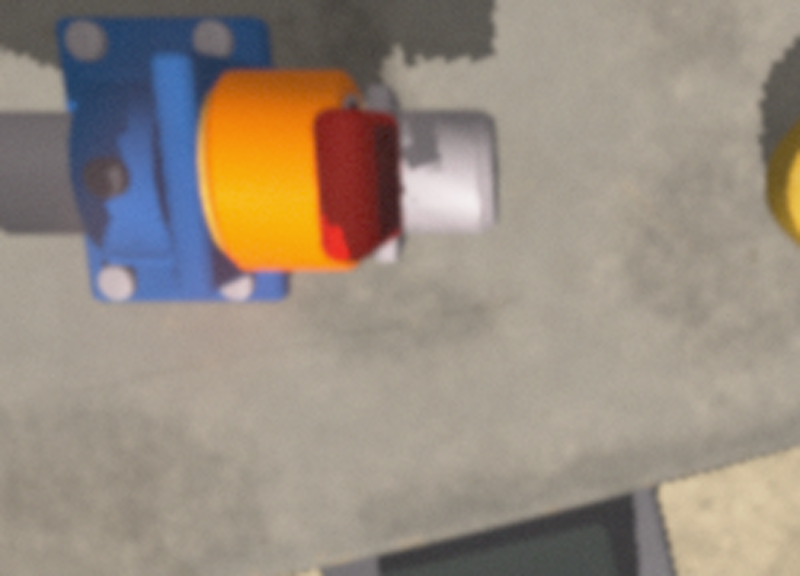

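View pics/s13c.png

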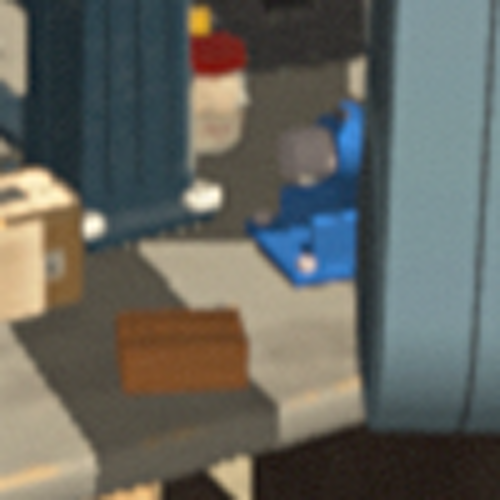

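Run:
```python
from h import *
ci=np.load("w13.npy",allow_pickle=True).item()
a,b=[(80+x/3.2,50+y/3.2) for x,y in ((317,110),(324,258))]
for z in (138,144,157): 
    A,B=onz(ci,a,z),onz(ci,b,z);print(z,A.round(1),B.round(1),np.linalg.norm(A-B).round(1))
d=np.array([np.cos(np.radians(-104)),np.sin(np.radians(-104))])
X=onz(ci,(80+317/3.2,107),138)[:2]; print("s of tab inner face from groove",(X-[488.0,-125.8])@d)
# roller outer/inner edge top z=94, cheek face z=88
E1=onz(ci,(80+203/3.2,50+170/3.2),85)[:2];print((E1-[488.0,-125.8])@d)
bot.sign_off()
```

```text
138 [ 501.9 -127.4  138. ] [ 476.3 -120.4  138. ] 26.5
144 [ 501.5 -128.7  144. ] [ 476.7 -121.9  144. ] 25.7
157 [ 500.6 -131.5  157. ] [ 477.5 -125.1  157. ] 23.9
s of tab inner face from groove -2.6927041175273305
-41.11040693602248
the job is handed in; nothing more can be done
```

The roller is home, the clip looks snapped into the groove, and the gripper is clear. I handed the job in at about 22.7 s of the 72 s, and no verdict was reported.

- **Roller:** I pushed it back with closed fingers until it stopped and the force built to about 12 N. In the camera view its outer face came out about 32.7 mm from the cheek, which matches home at 32 mm.
- **Clip:**
  - I took it from the block and rested it on the plain axle. Contact came at the predicted height.
  - I then slid it inward until it dropped into the groove, and it bottomed on the root at the expected height.
  - The press took about 6 N. The clip then pulled itself in and stopped with the tool at 110.2 mm, the height worked out beforehand for a seated clip. The highest reading was about 8 N.

**Last checks:**
- After release, the picture shows the clip upright and square on the axle beside the roller, with the roller still at the washer.
- The red tab fits its seated height: its top measured 26.5 mm wide there, against a true 28 mm. Assuming it stood higher gave a worse match.
- The tab's position along the axle is uncertain by about 2 mm, because its inner face measured 2.7 mm inward of the groove centre where 5 mm was expected.
- The scene camera's view of the clip was blocked by the arm, so it could not confirm this.
- I never touched the carton, tape measure, pliers or spool on purpose, but did not re-measure them.

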